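# Gauge a bearing bore: tip the tight plug gauge in and slide it home

## Robot

A 6-joint arm with a two-finger parallel gripper is mounted at the origin on a cart in front of the work surface, level with it; the furniture and walls round the work are solid. World frame = base frame: x ahead of the robot, y to its left, z up, the work surface at z = 0. Lengths are in mm, angles in rad, forces in N, time in s.
With the tool pointing down it reaches from about 350 to 975 mm from the base axis. Payload 7.1 kg.
Tool frame: the origin (TCP) lies on the front face of the gripper's body, between the roots of the fingers; the fingertips stand 80 mm ahead of it and the grasp point (between the pads) lies 61 mm ahead of it; z points along the fingers, y is the line along which they close (so a half turn about z gives the same grasp; the last joint's range is limited). The gripper opens to 88 mm and grips with 3 to 60 N. Pads are 20 mm wide; open, the fingers measure 115 mm over their backs; the gripper's body (75 mm by 178 mm) begins 61 mm behind the grasp point.
Start: joints at [-1.361, 0.423, 1.63, -0, 1.089, -0.019], TCP at [141.775, -608.691, 302.675] pointing down, gripper open.
Joint ranges: [-3, 3], [-0.9, 2.11], [0.09, 2.58], [-1.31, 4.45], [0.11, 2.69], [-2.54, 2.54]. Speed limits (rad/s): [2.39, 2.39, 3.01, 3.14, 3.14, 3.14].

## Interface

Orientations are given as a rotation vector (axis times angle).
In Python, from workcell import readout, vision, close_job gives the robot as it stands.
- The arm moves only by the tool servo_tool, never from a script. Its argument "plan" is a list that holds one entry, the list of rows, each a list of 7 numbers: the gripper command: -1 is fully open, 1 is shut, values between are in proportion, then the shift along the world's x, y, z in units of 40 mm (1.0 is 40 mm), then the turn, a rotation vector about the world's x, y, z in units of 5 degrees (1.0 is 5 degrees). A call has 1 to 5 rows; each row shifts and turns the commanded pose from where the row before left it; what a row does not reach is not made up. A row lasts 1/12 s, in which the tool goes at most 41.7 mm and 7.16 degrees, less where a joint would pass 70% of its speed; a pose out of reach is approached as far as the arm can. A call is refused whole if a number of a shift passes 1 or a number of a turn 1, either way. A call with a gripper value outside its range is refused whole. The fingers move at their own pace and stop on an object; the grip force is fixed at half the most. Time passes only in rows, so rows that do not move let the fingers close. It gives the time, the measured TCP pose, the force, the opening and the grip force at its end, in the units of the state.
- readout.get_obs(): the state, without advancing time (a new reading comes with each control period).
- vision.get_image(name): name is "scene" or "top" or "wrist"; returns the picture (384x512x3 uint8, red, green, blue); there is no depth.
- vision.camera_params(name): a dict with "fx", "fy", "cx", "cy" (pixels), "rvec" (rotation vector, rad) and "tvec" (3), from world to camera coordinates, as OpenCV has them; the wrist camera has in their place "hand_eye" (4x4, takes a point from camera to tool coordinates, whose origin is the TCP and whose axes are the flange's). Camera axes: x right, y down, z forward; pixel columns grow to the right and rows downward; lengths in mm; the calibration is good to about 2 mm. A picture is of the moment at which its call begins: read the wrist's pose just before it. camera_params takes no time and is no camera call.
- close_job(): hands the job in; it is judged then, once.
The state is a dict: "t": time; "qpos": joint angles; "qvel": joint speeds; "joint_torque": joint torques, N m; "ee_pos": TCP position; "orientation": TCP orientation; "ft_force": force on the tool from outside, world axes, zero at the start; "moment": the same for the moment, N m; "width": finger opening in mm; "grasp_force": force on a finger pad.
Only numpy, scipy, OpenCV 4.12 (cv2) and the standard library are available. Lean on these libraries where they do the work, as an engineer would, in place of code of your own. Each camera call takes 0.05 s, during which the arm holds its last target. There are 200 camera calls.

## Task

Check the bore of the bearing carrier with the slim, longer plug gauge: lift it from the wooden stand, lean it about 15 degrees or a little more and tip its lower edge into the bore, feel for the bore's wall, then straighten the gauge and guide it down until it sits fully home, and let go. It is a tight fit and the carrier is clamped anywhere along its rails, so never force it or drop it in: back off as soon as it resists. Leave the short thick gauge and the other things on the bench as they are.

Things in the scene. Friction and masses are not known exactly. Their poses are not given: they have to be found in the camera images.
- slim_gauge_grip (a point): Centre of the grip of the slim plug gauge, a loose steel pin (0.16-0.28 kg) standing upright in one hole of the wooden stand; z up along the pin. The grip is a dark square bar 24x24 mm in plan (sides along this point's x and y), 36 mm tall; the pin's top is 18 mm above this point, its foot 92 mm below.
- slim_gauge_foot (a point): Centre of the flat bottom face of the slim gauge, z up along the pin. The shank is plain and round, 20 mm in diameter, 70 mm long, with a nearly sharp edge at the foot; between shank and grip is a round collar 27 mm across, 4 mm high.
- thick_gauge_grip (a point): Centre of the grip of the thick gauge, which stays in the stand: the same 24x24x36 mm grip, but a shorter, thicker shank (24 mm diameter, 45 mm long, too thick for the bore). The point is 67 mm above its foot; its top is 25 mm lower than that of the slim gauge.
- stand: Fixed light wooden block 80x160x40 mm (x, y, z of its frame), origin at the centre of its underside, with two loose holes (27 mm wide, 25 mm deep) 80 mm apart along its y; one gauge stands in each, and which is where varies.
- fixture: Fixed bearing-carrier fixture: dark steel base plate 116x170x12 mm (x, y, z), origin at the centre of its underside, with two guide rails along y and on them the carrier, an aluminium block 72x74 mm, its flat top 66 mm above the bench. In the centre of its top is one vertical blind bore: 21.6 mm in diameter, 45 mm deep, rim chamfer 1 mm, flat bottom.
- bore_mid (a point): Middle of the carrier's adjustment range, in the plane of its top face (fixture axes: x across, y along the rails, z up). The carrier is clamped rigidly somewhere along the rails: the bore's axis is at x = 0 here, but at a y anywhere from -19 to +19 mm. This offset is not measured: it must be felt or seen. The carrier does not slide under the gauge's push.
- spanner: Steel combination spanner, 204 mm long, lying behind the fixture in front of the power strip. A bystander, loose; origin at the centre of its underside.
- screw_carton: Small cardboard carton 76x98x34 mm behind the gauge stand. A bystander, loose; origin at the centre of its underside.
- jar: Jar of nails 97 mm tall, 75 mm wide, behind the fixture. A bystander, loose; origin at the centre of its underside.
- tape_roll: Roll of masking tape 98 mm across, 25 mm high, lying right of the fixture towards the front. A bystander, loose; origin at the centre of its underside.
- mallet: Hammer, 303 mm long, lying on the right. A bystander, loose; origin at the centre of its underside.

How it is judged:
By the outcome, as a careful person would: the job done as asked, in the order asked, and still so for the second after the job is handed in, with the robot touching nothing.
It also fails if it takes over 72 s, if anything falls off the work surface, if the arm or the gripper's body presses on something with over 40 N, if the wrist force passes 120 N, or if a joint passes its speed limit or range.

## Working session

There is one attempt and no reset: what is moved stays moved. The work goes in short steps, Python scripts to look and compute and a tool call to move; the robot and the scene stay as the last step left them, time stands still between calls to the robot, and variables do not carry over. Pictures are saved under pics/ and viewed, at most 10 in all, crops included, and the job is handed in when it is done.

Besides the shell and the picture viewer there is one more tool, called after "Request:" as name(argument=value, ...) on one line, values as JSON. servo_tool: Moves the arm, as the interface text tells. Its arguments: {"type":"object","properties":{"plan":{"type":"array"}},"required":["plan"]}

```bash
ls; mkdir -p pics; cat > h.py <<'E'
import numpy as np, cv2
from workcell import readout, vision
from scipy.spatial.transform import Rotation as R
def snap(n,f):
    o=readout.get_obs(); im=vision.get_image(n); cv2.imwrite('pics/'+f,im[:,:,::-1]); return im,o
def cam(n,o=None):
    p=vision.camera_params(n); K=np.array([[p['fx'],0,p['cx']],[0,p['fy'],p['cy']],[0,0,1]])
    if n=='wrist':
        H=np.array(p['hand_eye']); Rt=R.from_rotvec(o['orientation']).as_matrix()
        Rw=Rt@H[:3,:3]; c=Rt@H[:3,3]+np.array(o['ee_pos'])
    else:
        Rc=R.from_rotvec(np.array(p['rvec']).ravel()).as_matrix(); Rw=Rc.T; c=-Rw@np.array(p['tvec']).ravel()
    return K,Rw,c
def ray(n,uv,o=None):
    K,Rw,c=cam(n,o); d=Rw@np.linalg.inv(K)@np.array([uv[0],uv[1],1.]); return c,d/np.linalg.norm(d)
def onz(n,uv,z,o=None):
    c,d=ray(n,uv,o); return c+d*(z-c[2])/d[2]
def proj(n,P,o=None):
    K,Rw,c=cam(n,o); q=K@(Rw.T@(np.array(P)-c)); return q[:2]/q[2]
E
python3 - <<'E'
from h import *
a,o=snap('scene','s0.png');b,_=snap('top','t0.png')
cv2.imwrite('pics/st0.png',cv2.resize(np.hstack([a,b])[:,:,::-1],(800,300)))
print(o['t'],o['ee_pos'],o['orientation'],o['ft_force'],o['width'])
for n in('scene','top'):
    K,Rw,c=cam(n);print(n,K[0,0],c.round(),Rw.round(2).tolist())
print(vision.camera_params('wrist'))
E
```

```text
pics
0.0 [ 141.7019952  -608.27106738  301.89872686] [-3.11954993e+00 -3.58410566e-01  2.01858849e-04] [ 0.51820093  0.06903602 -0.75355142] 87.68965550138435
scene 424.03409854590916 [193. 699. 982.] [[-0.91, -0.29, 0.3], [-0.42, 0.65, -0.63], [-0.01, -0.7, -0.71]]
top 357.3999263181793 [ 269.  -91. 1125.] [[-0.05, -0.96, 0.26], [-1.0, 0.04, -0.01], [-0.0, -0.26, -0.96]]
{'fx': 344.19354803347983, 'fy': 344.19354803347983, 'cx': 256.66114574515007, 'cy': 200.4366097494931, 'hand_eye': array([[ 7.29621603e-05, -9.53252682e-01, -3.02174318e-01,
         8.25338280e+01],
       [ 9.99999463e-01, -2.42888169e-04,  1.00768299e-03,
        -7.95666966e-01],
       [-1.03397108e-03, -3.02174229e-01,  9.53252152e-01,
        -8.16614231e+01],
       [ 0.00000000e+00,  0.00000000e+00,  0.00000000e+00,
         1.00000000e+00]])}
```

View pics/t0.png

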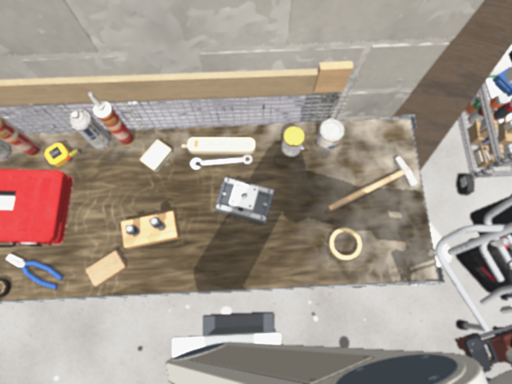

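View pics/s0.png

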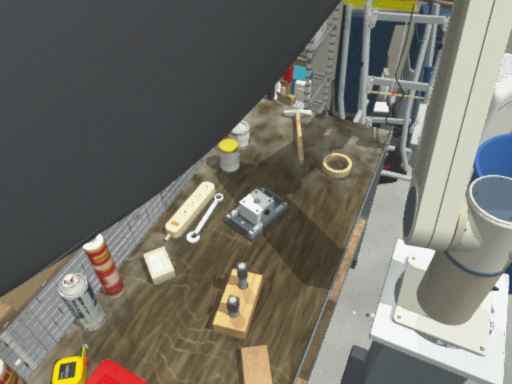

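The top view shows the stand near px (150,229) with its gauges at about (132,230) and (156,222), and the fixture near (244,199). In the scene view the gauge tops are at about (242,266) and (232,300).

```bash
python3 - <<'E'
from h import *
a=cv2.imread('pics/t0.png')[180:260,110:280]; b=cv2.imread('pics/s0.png')[180:345,190:300]
cv2.imwrite('pics/c.png',np.hstack([cv2.resize(a,None,fx=3,fy=3,interpolation=2)[:240],np.zeros((240,10,3),np.uint8),cv2.resize(b,(160*1,240),interpolation=2)]))
for uv in((132,230),(156,222)):
  print([onz('top',uv,z).round() for z in(100,125)])
for uv in((242,266),(232,299)):
  print([onz('scene',uv,z).round() for z in(100,125)])
print(onz('top',(244,199),66).round())
E
```

```text
[array([458., 257., 100.]), array([453., 249., 125.])]
[array([478., 188., 100.]), array([473., 181., 125.])]
[array([484., 173., 100.]), array([476., 188., 125.])]
[array([465., 265., 100.]), array([457., 277., 125.])]
[544. -70.  66.]
```

View pics/c.png

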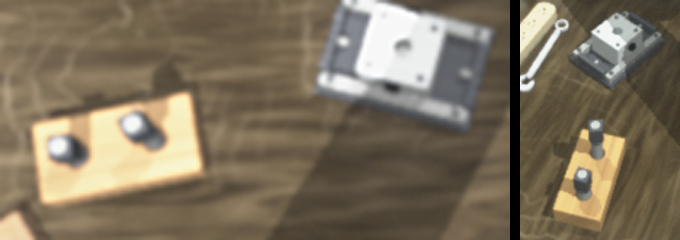

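Request:
servo_tool(plan=[[[-1,0.5,0.8,0,0,0,0],[-1,0.58,0.8,0,0,0,0],[-1,0.58,0.8,0,0,0,0],[-1,0.58,0.8,0,0,0,0],[-1,0.58,0.8,0,0,0,0]]])

```text
t: 0.52
ee_pos: [255.0, -447.0, 302.3]
orientation: [-3.121, -0.357, 0.0]
ft_force: [0.3, -0.2, -0.8]
width: 88.0
grasp_force: 0.0
```

Request:
servo_tool(plan=[[[-1,0.58,0.8,0,0,0,0],[-1,0.58,0.8,0,0,0,0],[-1,0.58,0.8,0,0,0,0],[-1,0.58,0.8,0,0,0,0],[-1,0.58,0.8,0,0,0,0]]])

```text
t: 0.93
ee_pos: [371.2, -286.9, 302.6]
orientation: [-3.121, -0.358, 0.0]
ft_force: [0.3, -0.3, 0.4]
width: 88.0
grasp_force: 0.0
```

Request:
servo_tool(plan=[[[-1,0.58,0.8,0,0,0,0],[-1,0.58,0.8,0,0,0,0],[-1,0.58,0.8,0,0,0,0],[-1,0.58,0.8,0,0,0,0],[-1,0.58,0.8,0,0,0,0]]])

```text
t: 1.35
ee_pos: [487.2, -126.8, 302.6]
orientation: [-3.121, -0.359, 0.0]
ft_force: [0.1, -1.0, -0.2]
width: 87.6
grasp_force: 0.0
```

Request:
servo_tool(plan=[[[-1,0.5,0.7,-0.3,0,0,0],[-1,0.5,0.5,-0.3,0,0,0],[-1,0,0,0,0,0,0]]])

```text
t: 1.6
ee_pos: [528.5, -77.3, 276.8]
orientation: [-3.119, -0.364, 0.001]
ft_force: [-0.7, -0.6, 0.7]
width: 87.8
grasp_force: 0.0
```

```bash
python3 - <<'E'
from h import *
a,o=snap('wrist','w1.png'); print(o['t'],o['ee_pos'],o['orientation'],o['qpos'])
np.save('o1.npy',np.r_[o['ee_pos'],o['orientation']])
E
```

```text
1.6 [528.47686735 -77.25667874 276.76022768] [-3.11919629e+00 -3.64109137e-01  1.44942746e-03] [-1.67832704e-01  3.24662127e-01  1.85153523e+00  1.10449703e-03
  9.66622557e-01  1.16992401e+00]
```

View pics/w1.png

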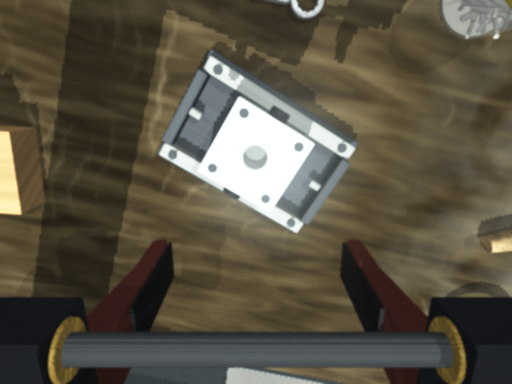

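The wrist view shows the carrier's white top, with the bore at about px (256,156), rails running right and downward, and the stand edge at the left.

```bash
python3 - <<'E'
from h import *
v=np.load('o1.npy'); o=dict(ee_pos=v[:3],orientation=v[3:])
im=cv2.imread('pics/w1.png'); 
h=cv2.cvtColor(im,cv2.COLOR_BGR2HSV); m=((h[:,:,2]>225)&(h[:,:,1]<40)).astype(np.uint8)
m[230:]=0; m[:,:150]=0;m[:,360:]=0; m[:50]=0
m2=cv2.morphologyEx(m,cv2.MORPH_OPEN,np.ones((9,9)))
n,l,s,c=cv2.connectedComponentsWithStats(m2); k=1+s[1:,4].argmax(); print(s[k])
cs,_=cv2.findContours((l==k).astype(np.uint8),0,1); r=cv2.minAreaRect(max(cs,key=cv2.contourArea)); print(r)
b=cv2.boxPoints(r); P=np.array([onz('wrist',p,66,o) for p in b]); print(P.round(1))
for i in range(4):
  d=P[(i+1)%4]-P[i]; print(np.linalg.norm(d).round(1),np.degrees(np.arctan2(d[1],d[0])).round(1))
print('carrier',P.mean(0))
g=cv2.cvtColor(im,6); sub=g[138:175,238:275]; 
for T in(190,210,225):
  mm=(sub<T).astype(np.uint8); n,l,s,c=cv2.connectedComponentsWithStats(mm); k=l[18,18]; print(T,s[k],c[k]+[238,138],onz('wrist',c[k]+[238,138],66,o).round(2))
E
```

```text
[ 177  108  128  114 6885]
((250.4725799560547, 154.89892578125), (127.38777923583984, 88.8646240234375), 29.8200740814209)
[[ 535.7   -0.9   66. ]
 [ 606.1  -25.5   66. ]
 [ 577.7 -127.    66. ]
 [ 500.9 -108.3   66. ]]
74.7 -19.3
105.4 -105.7
79.0 166.3
112.9 72.1
carrier [555.10149635 -65.41424997  66.        ]
190 [   0    0   37   37 1183] [256.2476754  155.14285714] [557.74 -69.18  66.  ]
210 [   0    0   37   37 1124] [256.34163701 154.91903915] [557.94 -69.21  66.  ]
225 [  5   8  24  23 438] [254.64611872 157.26255708] [555.64 -68.26  66.  ]
```

```bash
python3 - <<'E'
from h import *
v=np.load('o1.npy'); o=dict(ee_pos=v[:3],orientation=v[3:])
g=cv2.cvtColor(cv2.imread('pics/w1.png'),6)
for u,w,r in((244,113,8),(299,147,8),(264,198,8),(213,168,8),(256,156,17)):
  s=255.-g[w-r:w+r+1,u-r:u+r+1]; s[s<40]=0
  yy,xx=np.mgrid[w-r:w+r+1,u-r:u+r+1]; c=[(s*xx).sum()/s.sum(),(s*yy).sum()/s.sum()]
  print(np.round(c,2),onz('wrist',c,66,o).round(2),(s>40).sum())
np.set_printoptions(linewidth=250)
print(g[138:176:2,236:276:2])
E
```

```text
[243.57 112.67] [589.65 -50.9   66.  ] 72
[298.37 146.49] [ 573.18 -102.27   66.  ] 59
[265.09 198.42] [521.81 -85.75  66.  ] 52
[211.92 167.56] [538.37 -34.35  66.  ] 59
[254.22 159.55] [553.62 -68.36  66.  ] 299
[[255 255 255 255 255 255 255 255 255 255 255 255 255 255 255 255 255 255 255 255]
 [255 255 255 255 255 255 255 255 255 255 255 255 255 255 255 255 255 255 255 255]
 [255 255 255 255 255 255 255 255 255 255 255 255 255 255 255 255 255 255 255 255]
 [255 255 255 255 255 255 255 255 253 252 252 254 255 255 255 255 255 255 255 255]
 [255 255 255 255 255 255 250 237 225 218 220 227 241 253 255 255 255 255 255 255]
 [255 255 255 255 255 245 221 215 215 216 214 213 216 230 251 255 255 255 255 255]
 [255 255 255 255 247 221 214 214 215 217 217 217 215 216 231 253 255 255 255 255]
 [255 255 255 254 215 208 215 214 214 215 216 217 219 217 214 238 255 255 255 255]
 [255 255 255 249 175 194 211 214 216 216 215 216 218 218 204 203 254 255 255 255]
 [255 255 255 243 170 170 201 211 216 217 218 216 216 210 179 187 253 255 255 255]
 [255 255 255 245 172 169 175 196 206 213 215 213 204 181 166 185 252 255 255 255]
 [255 255 255 251 182 172 172 167 173 183 183 180 173 169 167 202 254 255 255 255]
 [255 255 255 254 210 173 177 176 171 169 169 171 172 170 171 238 255 255 255 255]
 [255 255 255 255 245 189 177 179 181 177 173 172 172 171 203 252 255 255 255 255]
 [255 255 255 255 254 239 195 182 181 180 179 177 176 200 248 255 255 255 255 255]
 [255 255 255 255 255 255 248 226 203 192 193 207 234 251 255 255 255 255 255 255]
 [255 255 255 255 255 255 255 254 251 250 251 253 255 255 255 255 255 255 255 255]
 [255 255 255 255 255 255 255 255 255 255 255 255 255 255 255 255 255 255 255 255]
 [255 255 255 255 255 255 255 255 255 255 255 255 255 255 255 255 255 255 255 255]]
```

Request:
servo_tool(plan=[[[-1,-0.2,0.94,0,0,0,0],[-1,-0.2,0.94,0,0,0,0],[-1,-0.2,0.94,0,0,0,0],[-1,-0.2,0.94,0,0,0,0],[-1,-0.2,0.94,0,0,0,0]]])

```text
t: 2.07
ee_pos: [485.6, 107.7, 278.9]
orientation: [3.121, 0.356, -0.0]
ft_force: [1.3, -0.7, -0.5]
width: 87.3
grasp_force: 0.0
```

Request:
servo_tool(plan=[[[-1,-0.2,0.94,0,0,0,0],[-1,-0.2,0.8,0,0,0,0],[-1,0,0,0,0,0,0]]])

```text
t: 2.32
ee_pos: [469.3, 180.1, 279.1]
orientation: [-3.119, -0.363, -0.0]
ft_force: [0.3, -0.6, -1.2]
width: 88.0
grasp_force: 0.0
```

```bash
python3 - <<'E'
from h import *
a,o=snap('wrist','w2.png'); print(o['t'],o['ee_pos'],o['orientation'],o['qpos'])
np.save('o2.npy',np.r_[o['ee_pos'],o['orientation']])
E
```

```text
2.3167 [469.2554055  180.08782364 279.06321473] [-3.11946497e+00 -3.63217998e-01 -2.58357227e-04] [3.42310298e-01 2.75960428e-01 1.91674809e+00 1.21746944e-03
 9.48487784e-01 1.68056906e+00]
```

View pics/w2.png

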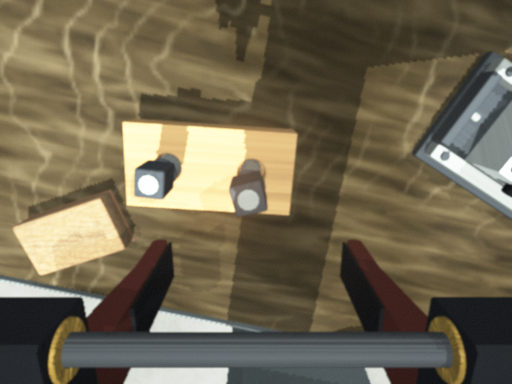

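```bash
python3 - <<'E'
from h import *
v=np.load('o2.npy'); o=dict(ee_pos=v[:3],orientation=v[3:])
im=cv2.imread('pics/w2.png'); g=cv2.cvtColor(im,6)
def disc(u,w,r=14):
  m=(g[w-r:w+r,u-r:u+r]>150).astype(np.uint8);n,l,s,c=cv2.connectedComponentsWithStats(m);k=l[r,r];return c[k]+[u-r,w-r],s[k]
for p,z in(((248,200),125),((148,184),100)):
  c,s=disc(*p); print(c,s,onz('wrist',c,z,o).round(1))
for p in((123,122),(297,129),(290,216),(128,204)): print(onz('wrist',p,40,o).round(1))
cv2.imwrite('pics/c2.png',cv2.resize(im[150:225,215:285],None,fx=8,fy=8,interpolation=2))
E
```

```text
[247.815427   199.60055096] [  3   3  22  22 363] [475.9 188.9 125. ]
[147.0326087  185.99275362] [  0   0  28  28 552] [460.8 267.2 100. ]
[495.5 312.2  40. ]
[525.9 156.2  40. ]
[442.4 140.5  40. ]
[418.  298.4  40. ]
```

View pics/c2.png

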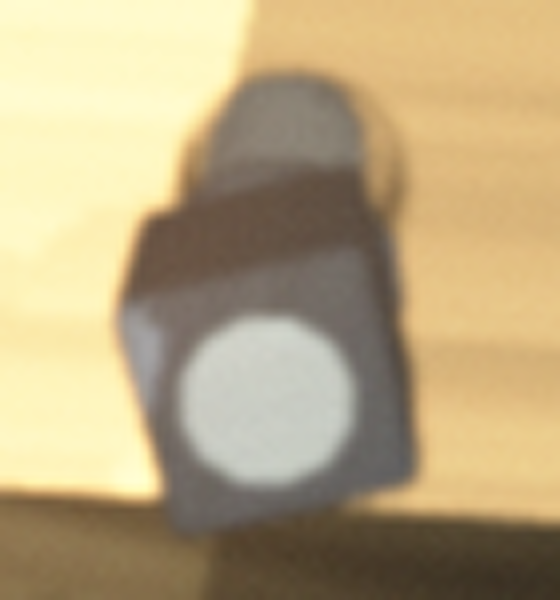

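The slim grip's top disc is at px (248,200). The top face is turned about 13° counterclockwise from the tool's axes.

Request:
servo_tool(plan=[[[-0.14,0.08,0.11,0,0,0,0.9],[-0.14,0.08,0.11,0,0,0,0.9],[-0.14,0,0,-0.5,0,0,0.8],[-0.14,0,0,-0.7,0,0,0],[-0.14,0,0,0,0,0,0]]])

```text
t: 2.78
ee_pos: [475.0, 183.1, 227.2]
orientation: [3.06, 0.707, -0.011]
ft_force: [-1.2, -0.8, -1.0]
width: 57.8
grasp_force: 0.0
```

```bash
python3 - <<'E'
from h import *
v=np.load('o2.npy'); o=dict(ee_pos=v[:3],orientation=v[3:])
for z in (125,):
  P=np.array([onz('wrist',(215+a/8,150+b/8),z,o) for a,b in((128,303),(365,243),(415,480),(180,532))]); print(P.round(1),P.mean(0))
  for i in range(4):
    d=P[(i+1)%4]-P[i]; print(np.linalg.norm(d).round(1),np.degrees(np.arctan2(d[1],d[0]))%90)
o=readout.get_obs(); print(o['ee_pos'],o['width'],np.degrees(np.arctan2(*R.from_rotvec(o['orientation']).as_matrix()[[1,0],0])))
E
```

```text
[[481.8 202.7 125. ]
 [491.9 183.5 125. ]
 [471.5 173.9 125. ]
 [461.7 193.6 125. ]] [476.69980582 188.42276672 125.        ]
21.7 27.91466986187043
22.6 25.053369970208763
22.0 26.494387638578303
22.1 24.400410378155573
[475.04243325 183.14927258 227.2428423 ] 57.764741834773 26.01490735969313
```

Request:
servo_tool(plan=[[[-0.14,0.03,0.14,0,0,0,0],[-0.14,0,0,-0.5,0,0,0],[-0.14,0,0,-0.5,0,0,0],[-0.14,0,0,-0.48,0,0,0],[-0.14,0,0,0,0,0,0]]])

```text
t: 3.2
ee_pos: [477.6, 190.5, 170.3]
orientation: [3.06, 0.708, -0.005]
ft_force: [-1.1, -0.2, 0.3]
width: 50.1
grasp_force: 0.0
```

Request:
servo_tool(plan=[[[1,0,0,0,0,0,0],[1,0,0,0,0,0,0],[1,0,0,0,0,0,0],[1,0,0,0,0,0,0],[1,0,0,0,0,0,0]]])

```text
t: 3.62
ee_pos: [478.9, 191.5, 172.7]
orientation: [-3.06, -0.71, -0.004]
ft_force: [1.0, -0.9, 3.9]
width: 23.9
grasp_force: 29.9
```

Request:
servo_tool(plan=[[[1,0,0,0,0,0,0],[1,0,0,0,0,0,0],[1,0,0,0,0,0,0]]])

```text
t: 3.87
ee_pos: [479.0, 191.5, 172.7]
orientation: [-3.06, -0.71, -0.004]
ft_force: [0.7, -1.0, 8.2]
width: 23.8
grasp_force: 29.9
```

Request:
servo_tool(plan=[[[1,0,0,0.3,0,0,0],[1,0,0,0.5,0,0,0],[1,0,0,0.6,0,0,0],[1,0,0,0.7,0,0,0],[1,0,0,0.7,0,0,0]]])

```text
t: 4.28
ee_pos: [477.5, 191.2, 284.3]
orientation: [3.06, 0.71, -0.002]
ft_force: [0.1, -0.2, -1.4]
width: 24.0
grasp_force: 29.9
```

Request:
servo_tool(plan=[[[1,0,0,0,0,0,0],[1,0,0,0,0,0,0]]])

```text
t: 4.45
ee_pos: [478.6, 191.5, 284.8]
orientation: [-3.06, -0.71, -0.005]
ft_force: [-0.1, -0.5, -1.4]
width: 23.9
grasp_force: 29.9
```

```bash
python3 - <<'E'
from h import *
o=readout.get_obs();a,_=snap('wrist','w3.png');print(o['ee_pos'],o['ft_force'],o['width'])
b=vision.get_image('scene'); b=b[170:320,180:330]
b=cv2.resize(b,(400,384),interpolation=2); cv2.imwrite('pics/w3s.png',np.hstack([a[:,100:420],b])[:,:,::-1])
E
```

```text
[478.60007743 191.54842072 284.7904536 ] [-0.10260109 -0.51882023 -1.37969322] 23.935800326041115
```

View pics/w3s.png

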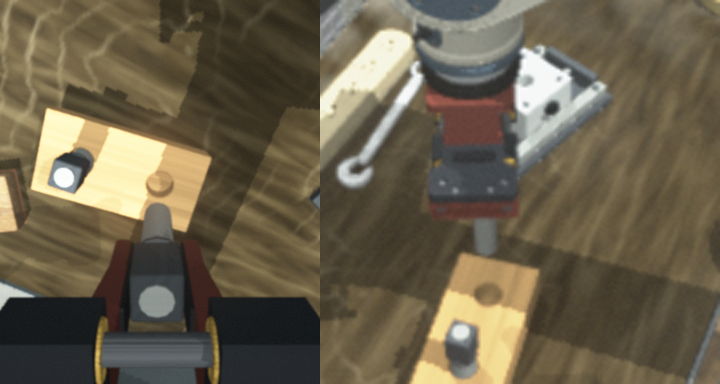

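The slim gauge hangs upright in the fingers with its disc at px (257,302). Its stand hole is empty, and the thick gauge is still in place.

```bash
cat > g.py <<'E'
from h import *
FY=np.deg2rad(-17.8); fx=np.array([np.cos(FY),np.sin(FY),0]); fy=np.array([-np.sin(FY),np.cos(FY),0])
F=np.array([-3.5,0,157.]); B=np.array([555.7,-68.3,66.])
def tgt(th,low,foot=None):
    """lean th(deg) about fx; lowest edge at B+fx*low0+fy*low1+z*low2"""
    Rt=R.from_rotvec(np.deg2rad(th)*fx).as_matrix()@np.column_stack([fx,-fy,[0,0,-1]])
    e=F+np.array([0,10*np.sign(th),0])   # -fy side = +tool y
    return B+fx*low[0]+fy*low[1]+np.array([0,0,low[2]])-Rt@e,Rt
def delta(th,low):
    o=readout.get_obs(); p,Rt=tgt(th,low); R0=R.from_rotvec(o['orientation']).as_matrix()
    d=(p-o['ee_pos'])/40; rv=np.degrees(R.from_matrix(Rt@R0.T).as_rotvec())/5
    print('t',o['t'],'shift',d.round(3),'turn',rv.round(2),'ee',o['ee_pos'].round(1),'f',o['ft_force'].round(1),'m',np.round(o['moment'],2))
def state():
    """foot centre & lowest edge in fixture coords about B"""
    o=readout.get_obs(); R0=R.from_rotvec(o['orientation']).as_matrix(); out=[]
    f=o['ee_pos']+R0@F-B; a=-R0[:,2]; e=o['ee_pos']+R0@(F+[0,10,0])-B
    fm=np.array(o['ft_force']); print('t',round(o['t'],2),'foot',[(v@fx).round(1) for v in[f]],(f@fy).round(1),f[2].round(1),'edge',(e@fx).round(1),(e@fy).round(1),e[2].round(1),'lean fy,fx',np.degrees([a@fy,a@fx]).round(1),'F fx,fy,z',(fm@fx).round(1),(fm@fy).round(1),fm[2].round(1))
E
python3 -c "
from g import *
delta(0.0001,(0,-10,40)); print(tgt(16,(0,0,12)),tgt(.001,(0,0,40)))"
```

```text
t 4.55 shift [ 2.042 -6.51  -0.487] turn [-0.   -0.02 -8.78] ee [477.4 191.  282.5] f [-0.2 -0.8 -2. ] m [-0.04  0.03  0.04]
(array([ 548.7420006 , -101.42093965,  231.67445982]), array([[ 9.52129393e-01, -2.93853187e-01,  8.42610455e-02],
       [-3.05695305e-01, -9.15245515e-01,  2.62442428e-01],
       [ 1.13019200e-17, -2.75637356e-01, -9.61261696e-01]])) (array([562.08856827, -59.85124863, 263.00017451]), array([[ 9.52129393e-01, -3.05695305e-01,  5.33538958e-06],
       [-3.05695305e-01, -9.52129393e-01,  1.66177928e-05],
       [ 1.46567274e-21, -1.74532925e-05, -1.00000000e+00]]))
```

Request:
servo_tool(plan=[[[1,0.2,-0.65,0,0,0,-0.88],[1,0.2,-0.65,0,0,0,-0.88],[1,0.2,-0.65,0,0,0,-0.88],[1,0.2,-0.65,0,0,0,-0.88],[1,0.2,-0.65,0,0,0,-0.88]]])

```text
t: 4.97
ee_pos: [517.4, 60.1, 281.5]
orientation: [3.14, 0.107, -0.006]
ft_force: [-0.1, 0.3, -1.9]
width: 23.9
grasp_force: 30.0
```

Request:
servo_tool(plan=[[[1,0.2,-0.65,0,0,0,-0.88],[1,0.2,-0.65,0,0,0,-0.88],[1,0.2,-0.65,0,0,0,-0.88],[1,0.2,-0.65,0,0,0,-0.88],[1,0.2,-0.65,0,0,0,-0.88]]])

```text
t: 5.38
ee_pos: [557.4, -69.9, 281.2]
orientation: [-3.102, 0.495, 0.006]
ft_force: [0.6, 0.4, -1.7]
width: 23.9
grasp_force: 30.0
```

Request:
servo_tool(plan=[[[1,0,-0.2,-0.1,0.78,-0.25,0],[1,0,-0.2,-0.1,0.78,-0.25,0],[1,0,-0.2,-0.1,0.78,-0.25,0],[1,0,-0.2,-0.1,0.78,-0.25,0],[1,0,0,0,0,0,0]]])

```text
t: 5.8
ee_pos: [556.6, -102.4, 264.3]
orientation: [-2.82, 0.45, -0.057]
ft_force: [-1.1, 0.5, -2.8]
width: 24.0
grasp_force: 30.0
```

```bash
python3 -c "
from g import *
delta(16.4,(0,0,15));state()"
```

```text
t 5.8 shift [-0.203  0.    -0.747] turn [-0.04 -0.06  0.05] ee [ 556.6 -102.4  264.3] f [-1.1  0.5 -2.8] m [-0.21  0.1   0.04]
t 5.8 foot [np.float64(7.1)] 12.3 47.8 edge 7.0 2.7 44.9 lean fy,fx [-16.3   0.2] F fx,fy,z -1.2 0.1 -2.8
```

Request:
servo_tool(plan=[[[1,-0.1,0,-0.35,0,0,0],[1,-0.1,0,-0.35,0,0,0],[1,0,0,0,0,0,0]]])

```text
t: 6.05
ee_pos: [547.6, -99.8, 236.0]
orientation: [-2.825, 0.446, -0.052]
ft_force: [-0.7, 0.1, -1.4]
width: 23.9
grasp_force: 30.0
```

```bash
python3 -c "
from g import *
state()
a,o=snap('wrist','w4.png'); b=vision.get_image('scene')
np.save('o4.npy',np.r_[o['ee_pos'],o['orientation']])
print(proj('wrist',B,o),proj('scene',B))
R0=R.from_rotvec(o['orientation']).as_matrix();print(proj('wrist',o['ee_pos']+R0@(F+[0,10,0]),o),proj('wrist',o['ee_pos']+R0@(F+[0,-10,0]),o))
u,v=proj('scene',B).astype(int); b=cv2.resize(b[v-50:v+30,u-40:u+40],(384,384),interpolation=2)
cv2.imwrite('pics/w4s.png',np.hstack([a[:,60:460],b])[:,:,::-1])
"
```

```text
t 6.05 foot [np.float64(-2.7)] 11.5 19.3 edge -2.8 1.9 16.5 lean fy,fx [-16.    0.4] F fx,fy,z -0.7 -0.1 -1.4
[277.62201019 203.53901061] [256.51695052 201.29140503]
[270.04669718 213.71055093] [242.87734063 213.71409889]
```

View pics/w4s.png

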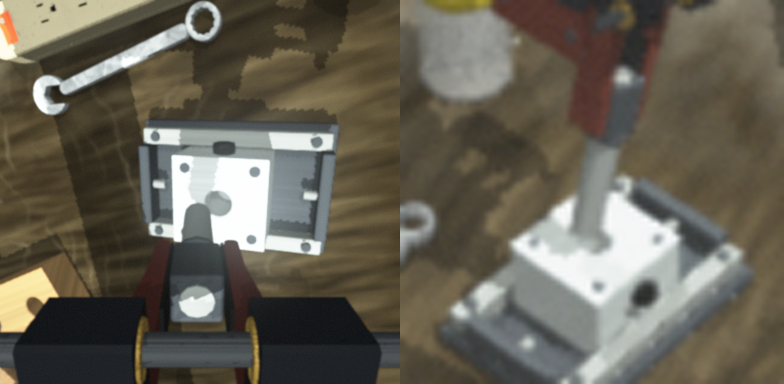

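The bore is visible at px (278,203), which matches my prediction. The foot spans about u 244–270, with its far edge near v≈204.

```bash
python3 -c "
from g import *
v=np.load('o4.npy'); o=dict(ee_pos=v[:3],orientation=v[3:])
im=cv2.imread('pics/w4.png'); g=cv2.cvtColor(im,6)
np.set_printoptions(linewidth=250)
R0=R.from_rotvec(o['orientation']).as_matrix()
for fxo in(-6,-3.5):
  for fz in(152,157):
    P=[proj('wrist',o['ee_pos']+R0@np.array([fxo+10*np.cos(t),10*np.sin(t),fz]),o) for t in np.linspace(0,6.28,60)]; P=np.array(P); print(fxo,fz,P.min(0).round(1),P.max(0).round(1))
print('v 196..216 u 236..290');print(g[194:222,236:292:2])
"
```

```text
-6 152 [242.7 206.2] [270.3 232.1]
-6 157 [242.9 204. ] [270.  229.5]
-3.5 152 [242.6 202.9] [270.3 228.9]
-3.5 157 [242.9 200.8] [270.  226.3]
v 196..216 u 236..290
[[254 254 254 254 254 254 254 236 226 225 228 228 228 228 228 210 176 155 144 147 148 158 189 202 203 221 250 254]
 [254 254 254 254 254 254 254 242 225 226 226 227 226 228 225 190 162 151 144 145 148 153 176 197 202 205 238 254]
 [254 254 254 254 254 254 254 245 226 226 226 227 226 227 222 174 159 146 147 147 149 151 161 189 202 202 220 251]
 [254 254 254 254 254 254 254 248 226 227 227 227 227 228 215 166 158 148 148 150 149 152 154 174 196 201 205 245]
 [254 254 254 254 254 254 254 252 232 226 225 226 227 227 207 164 162 153 152 152 156 157 154 161 180 191 198 234]
 [254 254 254 254 254 254 254 253 244 233 226 225 226 225 203 159 160 156 159 159 164 164 159 155 162 173 186 214]
 [254 254 254 254 254 254 254 254 253 242 225 225 227 225 202 159 160 158 163 166 168 167 167 157 161 159 162 182]
 [254 254 254 254 254 254 254 254 255 248 227 218 224 225 201 158 159 159 165 164 168 170 169 167 165 153 152 168]
 [254 254 254 
[... 1586 characters left out ...]
 254 254]
 [254 254 254 255 192 113 118 117 119 122 122 120 121 120 119 117 113 179 251 246 235 224 219 234 247 253 254 254]
 [254 254 254 254 180 114 113 118 120 121 121 121 119 118 116 116 113 170 253 253 248 245 245 250 253 254 254 254]
 [254 254 254 254 172 112 118 118 120 120 121 118 117 119 117 117 114 162 253 254 252 253 253 254 254 254 254 254]
 [254 254 254 254 160 112 114 118 121 120 120 120 119 117 117 117 112 151 252 254 254 254 254 254 254 254 254 254]
 [254 254 254 254 151 111 116 115 120 120 121 118 118 118 116 115 112 147 252 254 254 254 254 254 254 254 254 254]
 [254 254 254 254 144 111 117 118 119 119 119 119 118 117 117 116 115 143 252 254 254 254 254 254 254 254 254 254]]
```

```bash
sed -i 's/^F=np.array(\[-3.5,0,157.\])/F=np.array([-5.,0,156.])/; s/; F=np.array/;F=np.array/' g.py; sed -i 's/\[-3.5,0,157.\]/[-5.,0,156.]/' g.py; python3 -c "
from g import *
delta(16.2,(0,-4,5));state()"
```

```text
t 6.15 shift [-0.02  -0.147 -0.374] turn [-0.03 -0.03  0.01] ee [ 549.7 -100.   238.6] f [ 0.2  0.3 -1.9] m [-0.22  0.07 -0.01]
t 6.15 foot [np.float64(-1.5)] 11.8 22.9 edge -1.5 2.2 20.0 lean fy,fx [-16.1   0.2] F fx,fy,z 0.1 0.4 -1.9
```

Request:
servo_tool(plan=[[[1,0,0,0,0,0,0]]])

```text
t: 6.23
ee_pos: [550.6, -100.3, 239.7]
orientation: [-2.824, 0.444, -0.063]
ft_force: [-0.4, -0.2, -1.0]
width: 23.7
grasp_force: 30.0
```

Request:
servo_tool(plan=[[[1,0,0,0,0,0,0],[1,0,0,0,0,0,0]]])

```text
t: 6.4
ee_pos: [550.7, -100.6, 240.2]
orientation: [-2.824, 0.444, -0.065]
ft_force: [0.2, -0.8, -1.9]
width: 23.6
grasp_force: 30.0
```

Request:
servo_tool(plan=[[[1,0,-0.14,-0.37,0,0,0],[1,0,0,0,0,0,0]]])

```text
t: 6.57
ee_pos: [549.5, -106.7, 222.8]
orientation: [-2.824, 0.445, -0.061]
ft_force: [-0.7, 0.0, -2.1]
width: 24.0
grasp_force: 30.0
```

Request:
servo_tool(plan=[[[1,0,0,0,0,0,0],[1,0,0,0,0,0,0]]])

```text
t: 6.73
ee_pos: [550.0, -106.4, 224.3]
orientation: [-2.823, 0.445, -0.062]
ft_force: [-0.1, 0.2, -2.0]
width: 23.8
grasp_force: 30.0
```

```bash
python3 -c "
from g import *
delta(16.2,(0,-4,0));state()"
```

```text
t 6.7333 shift [-0.029  0.012 -0.142] turn [-0.04 -0.    0.02] ee [ 550.  -106.4  224.3] f [-0.1  0.2 -2. ] m [-0.17  0.07 -0.06]
t 6.73 foot [np.float64(1.1)] 6.0 8.6 edge 1.1 -3.6 5.8 lean fy,fx [-16.2   0. ] F fx,fy,z -0.1 0.2 -2.0
```

Request:
servo_tool(plan=[[[1,-0.03,0.01,-0.05,0,0,0],[1,0,0,-0.05,0,0,0],[1,0,0,-0.04,0,0,0],[1,0,0,0,0,0,0],[1,0,0,0,0,0,0]]])

```text
t: 7.15
ee_pos: [548.9, -105.9, 219.0]
orientation: [-2.824, 0.444, -0.063]
ft_force: [0.1, 0.1, -2.1]
width: 23.8
grasp_force: 30.0
```

Request:
servo_tool(plan=[[[1,0,0,-0.03,0,0,0],[1,0,0,0,0,0,0],[1,0,0,0,0,0,0]]])

```text
t: 7.4
ee_pos: [549.0, -105.9, 217.9]
orientation: [-2.824, 0.444, -0.063]
ft_force: [-0.3, 0.6, -1.1]
width: 23.4
grasp_force: 30.0
```

```bash
python3 -c "
from g import *
delta(16.2,(0,-4,-3));state()"
```

```text
t 7.4 shift [-0.003 -0.001 -0.057] turn [-0.04  0.01  0.02] ee [ 549.  -105.9  217.9] f [-0.3  0.6 -1.1] m [-0.2   0.11  0.06]
t 7.4 foot [np.float64(0.1)] 6.2 2.2 edge 0.1 -3.4 -0.6 lean fy,fx [-16.2   0. ] F fx,fy,z -0.5 0.5 -1.1
```

Request:
servo_tool(plan=[[[1,0,0,-0.03,0,0,0],[1,0,0,0,0,0,0],[1,0,0,0,0,0,0]]])

```text
t: 7.65
ee_pos: [549.2, -105.9, 217.0]
orientation: [-2.823, 0.444, -0.064]
ft_force: [-0.9, 0.1, 1.5]
width: 24.1
grasp_force: 30.0
```

Request:
servo_tool(plan=[[[1,0,0,-0.03,0,0,0],[1,0,0,0,0,0,0],[1,0,0,0,0,0,0]]])

```text
t: 7.9
ee_pos: [549.3, -106.0, 216.5]
orientation: [-2.823, 0.444, -0.065]
ft_force: [-3.1, -1.1, 9.1]
width: 24.2
grasp_force: 30.0
```

Request:
servo_tool(plan=[[[1,0,0,-0.03,0,0,0],[1,0,0,0,0,0,0],[1,0,0,0,0,0,0]]])

```text
t: 8.15
ee_pos: [549.5, -106.1, 216.1]
orientation: [-2.823, 0.444, -0.066]
ft_force: [-5.1, -2.3, 16.5]
width: 24.0
grasp_force: 30.0
```

```bash
python3 -c "
from g import *
state()"
```

```text
t 8.15 foot [np.float64(0.9)] 6.2 0.5 edge 0.9 -3.4 -2.3 lean fy,fx [-16.2  -0.1] F fx,fy,z -4.2 -3.7 16.5
```

Request:
servo_tool(plan=[[[1,0,0,0.1,0,0,0],[1,0,0,0,0,0,0],[1,0,0,0,0,0,0],[1,0,0,0,0,0,0]]])

```text
t: 8.48
ee_pos: [548.8, -105.8, 217.9]
orientation: [-2.824, 0.445, -0.062]
ft_force: [0.4, -0.0, -1.5]
width: 24.2
grasp_force: 30.0
```

```bash
python3 -c "
from g import *
state()
a,o=snap('wrist','w5.png'); b=vision.get_image('scene')
np.save('o5.npy',np.r_[o['ee_pos'],o['orientation']])
print(proj('wrist',B,o),proj('scene',B))
R0=R.from_rotvec(o['orientation']).as_matrix()
C=lambda f:np.array([proj('wrist',f(t),o) for t in np.linspace(0,2*np.pi,90)])
rim=C(lambda t:B+11.8*np.array([np.cos(t),np.sin(t),0])); ft=C(lambda t:o['ee_pos']+R0@(F+[10*np.cos(t),10*np.sin(t),0]))
a=a[:,:,::-1].copy(); c=cv2.resize(a[165:240,225:305],None,fx=5,fy=5,interpolation=2); c2=c.copy()
for P,k in((rim,(0,0,255)),(ft,(0,200,0))): cv2.polylines(c2,[((P-[225,165]+.5)*5).astype(int)],True,k,1)
cv2.imwrite('pics/w5c.png',np.hstack([c,c2]))
b=b[:,:,::-1]; cv2.imwrite('pics/s5.png',b)
"
```

```text
t 8.48 foot [np.float64(-0.3)] 6.2 2.2 edge -0.3 -3.4 -0.6 lean fy,fx [-16.2   0. ] F fx,fy,z 0.3 0.1 -1.5
[265.32987481 215.57031972] [256.51695052 201.29140503]
```

View pics/w5c.png

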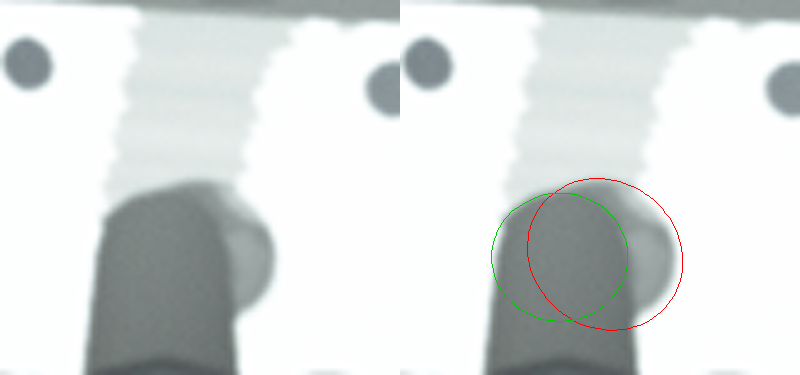

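The foot (dark) overlaps the bore, whose visible crescent is at crop px (250,255). The foot has already tipped in, but it bears on the sides, so I'll move along −fixture y to find the wall.

Request:
servo_tool(plan=[[[1,-0.03,-0.065,0,0,0,0],[1,0,0,0,0,0,0],[1,0,0,0,0,0,0]]])

```text
t: 8.83
ee_pos: [547.7, -108.6, 218.1]
orientation: [-2.824, 0.445, -0.063]
ft_force: [-0.8, -1.1, -1.5]
width: 23.9
grasp_force: 30.0
```

Request:
servo_tool(plan=[[[1,0,0,-0.03,0,0,0],[1,0,0,0,0,0,0],[1,0,0,0,0,0,0]]])

```text
t: 9.08
ee_pos: [547.7, -108.5, 217.0]
orientation: [-2.824, 0.444, -0.063]
ft_force: [0.4, 0.2, -2.7]
width: 23.9
grasp_force: 30.0
```

Request:
servo_tool(plan=[[[1,-0.01,-0.03,0,0,0,0],[1,0,0,0,0,0,0],[1,0,0,0,0,0,0]]])

```text
t: 9.33
ee_pos: [547.4, -109.8, 217.1]
orientation: [-2.824, 0.445, -0.063]
ft_force: [0.8, 0.1, -2.8]
width: 23.9
grasp_force: 30.0
```

```bash
python3 -c "
from g import *
state()"
```

```text
t 9.33 foot [np.float64(-0.2)] 2.0 1.4 edge -0.3 -7.6 -1.4 lean fy,fx [-16.2   0. ] F fx,fy,z 0.7 0.4 -2.8
```

Request:
servo_tool(plan=[[[1,0,0,-0.03,0,0,0],[1,0,0,0,0,0,0],[1,0,0,0,0,0,0]]])

```text
t: 9.58
ee_pos: [547.3, -109.7, 215.8]
orientation: [-2.824, 0.445, -0.063]
ft_force: [1.0, 1.0, -1.4]
width: 23.9
grasp_force: 30.0
```

Request:
servo_tool(plan=[[[1,-0.008,-0.024,0,0,0,0],[1,0,0,0,0,0,0],[1,0,0,0,0,0,0]]])

```text
t: 9.83
ee_pos: [547.0, -110.7, 215.9]
orientation: [-2.824, 0.445, -0.063]
ft_force: [0.4, -0.3, -1.9]
width: 23.6
grasp_force: 30.0
```

Request:
servo_tool(plan=[[[1,-0.008,-0.024,0,0,0,0],[1,0,0,0,0,0,0],[1,0,0,0,0,0,0]]])

```text
t: 10.08
ee_pos: [546.7, -111.6, 215.9]
orientation: [-2.824, 0.445, -0.063]
ft_force: [-0.3, -0.0, -1.2]
width: 23.9
grasp_force: 30.0
```

```bash
python3 -c "
from g import *
state()"
```

```text
t 10.08 foot [np.float64(-0.3)] -0.0 0.2 edge -0.3 -9.6 -2.6 lean fy,fx [-16.2   0. ] F fx,fy,z -0.3 -0.1 -1.2
```

Request:
servo_tool(plan=[[[1,-0.008,-0.024,0,0,0,0],[1,0,0,0,0,0,0],[1,0,0,0,0,0,0]]])

```text
t: 10.33
ee_pos: [546.4, -112.4, 215.9]
orientation: [-2.823, 0.445, -0.063]
ft_force: [1.0, 1.2, -2.4]
width: 24.0
grasp_force: 30.0
```

Request:
servo_tool(plan=[[[1,-0.008,-0.024,0,0,0,0],[1,0,0,0,0,0,0],[1,0,0,0,0,0,0]]])

```text
t: 10.58
ee_pos: [546.2, -112.9, 215.9]
orientation: [-2.822, 0.445, -0.063]
ft_force: [1.8, 4.8, -2.5]
width: 23.7
grasp_force: 30.0
```

```bash
python3 -c "
from g import *
state()"
```

```text
t 10.58 foot [np.float64(-0.4)] -1.1 0.3 edge -0.5 -10.7 -2.6 lean fy,fx [-16.2   0. ] F fx,fy,z 0.2 5.2 -2.5
```

The wall is felt: +5 N along fixture y. Next I straighten about the touching edge, backing off slightly.

```bash
python3 -c "
from g import *
delta(8,(-.4,-10.2,-2.6)); p,_=tgt(8,(-.4,-10.2,-2.6)); q,_=tgt(.001,(-.4,-10.2,-2.6)); print((q-p)/40)"
```

```text
t 10.5833 shift [0.178 0.556 0.085] turn [-1.62  0.51  0.02] ee [ 546.2 -112.9  215.9] f [ 1.8  4.8 -2.5] m [ 1.01 -0.51 -0.1 ]
[0.16664674 0.51904383 0.00316562]
```

Request:
servo_tool(plan=[[[1,0.045,0.14,0.025,-0.4,0.13,0],[1,0.045,0.14,0.02,-0.4,0.13,0],[1,0.045,0.14,0.02,-0.4,0.13,0],[1,0.045,0.14,0.02,-0.4,0.13,0],[1,0,0,0,0,0,0]]])

```text
t: 11.0
ee_pos: [553.8, -90.0, 219.6]
orientation: [-2.969, 0.465, -0.032]
ft_force: [-0.1, 0.4, -1.0]
width: 24.0
grasp_force: 30.0
```

Request:
servo_tool(plan=[[[1,0,0,0,0,0,0],[1,0,0,0,0,0,0]]])

```text
t: 11.17
ee_pos: [553.2, -91.2, 219.2]
orientation: [-2.966, 0.467, -0.031]
ft_force: [1.2, 2.6, -0.2]
width: 23.9
grasp_force: 30.0
```

```bash
python3 -c "
from g import *
state();delta(.001,(-.4,-10.2,-2.6))"
```

```text
t 11.17 foot [np.float64(-0.5)] -0.8 -1.2 edge -0.5 -10.7 -2.6 lean fy,fx [-8.  0.] F fx,fy,z 0.3 2.8 -0.2
t 11.1667 shift [0.17  0.534 0.004] turn [-1.53  0.48  0.02] ee [553.2 -91.2 219.2] f [ 1.2  2.6 -0.2] m [ 0.47 -0.16 -0.04]
```

Request:
servo_tool(plan=[[[1,0.045,0.14,0.005,-0.38,0.12,0],[1,0.045,0.14,0,-0.38,0.12,0],[1,0.045,0.13,0,-0.38,0.12,0],[1,0.04,0.13,0,-0.38,0.12,0],[1,0,0,0,0,0,0]]])

```text
t: 11.58
ee_pos: [560.4, -69.2, 219.4]
orientation: [3.103, -0.488, -0.0]
ft_force: [0.1, 0.5, -2.8]
width: 23.6
grasp_force: 30.0
```

Request:
servo_tool(plan=[[[1,0,0,0,0,0,0],[1,0,0,0,0,0,0]]])

```text
t: 11.75
ee_pos: [560.0, -70.1, 219.3]
orientation: [-3.102, 0.489, 0.0]
ft_force: [0.3, -0.0, -1.5]
width: 24.0
grasp_force: 30.0
```

```bash
python3 -c "
from g import *
state();delta(.001,(-.4,-10.2,-2.6))"
```

```text
t 11.75 foot [np.float64(-0.4)] -0.2 -2.7 edge -0.4 -10.2 -2.7 lean fy,fx [-0.1  0. ] F fx,fy,z 0.3 0.1 -1.5
t 11.75 shift [-0.     0.005  0.003] turn [-0.01 -0.    0.02] ee [560.  -70.1 219.3] f [ 0.3 -0.  -1.5] m [0.08 0.02 0.07]
```

Request:
servo_tool(plan=[[[1,0,0,-0.03,0,0,0],[1,0,0,-0.03,0,0,0],[1,0,0,-0.03,0,0,0],[1,0,0,0,0,0,0],[1,0,0,0,0,0,0]]])

```text
t: 12.17
ee_pos: [560.2, -69.7, 215.8]
orientation: [-3.103, 0.489, 0.0]
ft_force: [-0.0, 0.2, -1.9]
width: 23.9
grasp_force: 30.0
```

```bash
python3 -c "
from g import *
state();print(readout.get_obs()['moment'])"
```

```text
t 12.17 foot [np.float64(-0.3)] 0.0 -6.2 edge -0.3 -10.0 -6.2 lean fy,fx [-0.  0.] F fx,fy,z -0.1 0.2 -1.9
[ 0.01332406  0.00586356 -0.02107697]
```

Going in freely, so I continue in small steps.

Request:
servo_tool(plan=[[[1,0,0,-0.04,0,0,0],[1,0,0,-0.04,0,0,0],[1,0,0,-0.04,0,0,0],[1,0,0,0,0,0,0],[1,0,0,0,0,0,0]]])

```text
t: 12.58
ee_pos: [560.2, -69.5, 210.9]
orientation: [-3.103, 0.489, 0.001]
ft_force: [0.6, 0.1, -2.4]
width: 23.6
grasp_force: 30.0
```

```bash
python3 -c "
from g import *
state();print(readout.get_obs()['moment'])"
```

```text
t 12.58 foot [np.float64(-0.4)] 0.3 -11.1 edge -0.4 -9.7 -11.1 lean fy,fx [0. 0.] F fx,fy,z 0.6 0.3 -2.4
[ 0.07964221 -0.02281716 -0.00141629]
```

Request:
servo_tool(plan=[[[1,0,0,-0.05,0,0,0],[1,0,0,-0.05,0,0,0],[1,0,0,-0.05,0,0,0],[1,0,0,0,0,0,0],[1,0,0,0,0,0,0]]])

```text
t: 13.0
ee_pos: [560.2, -69.5, 204.8]
orientation: [-3.103, 0.489, 0.001]
ft_force: [1.2, 0.6, -2.0]
width: 24.0
grasp_force: 30.0
```

```bash
python3 -c "
from g import *
state();print(readout.get_obs()['moment'])"
```

```text
t 13.0 foot [np.float64(-0.5)] 0.2 -17.2 edge -0.5 -9.8 -17.2 lean fy,fx [0. 0.] F fx,fy,z 0.9 1.0 -2.0
[ 0.04093962 -0.0097667   0.00447702]
```

Request:
servo_tool(plan=[[[1,0,0,-0.05,0,0,0],[1,0,0,-0.05,0,0,0],[1,0,0,-0.05,0,0,0],[1,0,0,0,0,0,0],[1,0,0,0,0,0,0]]])

```text
t: 13.42
ee_pos: [560.2, -69.5, 198.9]
orientation: [3.103, -0.489, -0.001]
ft_force: [-0.2, 0.2, -2.4]
width: 23.8
grasp_force: 30.0
```

```bash
python3 -c "
from g import *
state();print(readout.get_obs()['moment'])"
```

```text
t 13.42 foot [np.float64(-0.4)] 0.2 -23.1 edge -0.4 -9.8 -23.1 lean fy,fx [0. 0.] F fx,fy,z -0.2 0.1 -2.4
[ 0.04320937 -0.03545505  0.00366547]
```

Request:
servo_tool(plan=[[[1,0,0,-0.05,0,0,0],[1,0,0,-0.05,0,0,0],[1,0,0,-0.05,0,0,0],[1,0,0,0,0,0,0],[1,0,0,0,0,0,0]]])

```text
t: 13.83
ee_pos: [560.2, -69.5, 192.9]
orientation: [3.103, -0.489, -0.001]
ft_force: [0.7, 0.2, -1.2]
width: 24.1
grasp_force: 30.0
```

```bash
python3 -c "
from g import *
state();print(readout.get_obs()['moment'])"
```

```text
t 13.83 foot [np.float64(-0.4)] 0.2 -29.1 edge -0.4 -9.8 -29.1 lean fy,fx [0. 0.] F fx,fy,z 0.6 0.4 -1.2
[0.05522929 0.04444705 0.02243505]
```

Request:
servo_tool(plan=[[[1,0,0,-0.05,0,0,0],[1,0,0,-0.05,0,0,0],[1,0,0,-0.05,0,0,0],[1,0,0,0,0,0,0],[1,0,0,0,0,0,0]]])

```text
t: 14.25
ee_pos: [560.2, -69.5, 186.9]
orientation: [3.103, -0.489, -0.001]
ft_force: [-0.4, 0.2, -1.0]
width: 24.1
grasp_force: 30.0
```

Request:
servo_tool(plan=[[[1,0,0,-0.04,0,0,0],[1,0,0,-0.04,0,0,0],[1,0,0,0,0,0,0],[1,0,0,0,0,0,0]]])

```text
t: 14.58
ee_pos: [560.2, -69.5, 183.8]
orientation: [-3.103, 0.489, 0.0]
ft_force: [-0.5, -0.3, -1.1]
width: 23.9
grasp_force: 30.0
```

```bash
python3 -c "
from g import *
state();print(readout.get_obs()['moment'])"
```

```text
t 14.58 foot [np.float64(-0.3)] 0.2 -38.2 edge -0.4 -9.8 -38.2 lean fy,fx [0. 0.] F fx,fy,z -0.4 -0.5 -1.1
[ 0.02080039 -0.00611989  0.00343942]
```

Request:
servo_tool(plan=[[[1,0,0,-0.04,0,0,0],[1,0,0,-0.03,0,0,0],[1,0,0,0,0,0,0],[1,0,0,0,0,0,0]]])

```text
t: 14.92
ee_pos: [560.2, -69.5, 181.0]
orientation: [-3.103, 0.489, 0.0]
ft_force: [-0.1, 0.2, -1.4]
width: 23.7
grasp_force: 30.0
```

Request:
servo_tool(plan=[[[1,0,0,-0.03,0,0,0],[1,0,0,0,0,0,0],[1,0,0,0,0,0,0]]])

```text
t: 15.17
ee_pos: [560.2, -69.5, 179.8]
orientation: [-3.103, 0.489, 0.0]
ft_force: [0.7, -0.7, -0.9]
width: 24.0
grasp_force: 30.0
```

```bash
python3 -c "
from g import *
state();print(readout.get_obs()['moment'])"
```

```text
t 15.17 foot [np.float64(-0.3)] 0.2 -42.2 edge -0.3 -9.8 -42.2 lean fy,fx [0. 0.] F fx,fy,z 0.9 -0.4 -0.9
[ 0.07783714 -0.01232753  0.00253883]
```

Request:
servo_tool(plan=[[[1,0,0,-0.025,0,0,0],[1,0,0,0,0,0,0],[1,0,0,0,0,0,0]]])

```text
t: 15.42
ee_pos: [560.2, -69.5, 178.8]
orientation: [-3.103, 0.489, 0.0]
ft_force: [-0.2, 0.8, -2.2]
width: 23.7
grasp_force: 30.0
```

Request:
servo_tool(plan=[[[1,0,0,-0.025,0,0,0],[1,0,0,0,0,0,0],[1,0,0,0,0,0,0]]])

```text
t: 15.67
ee_pos: [560.4, -69.6, 178.6]
orientation: [3.103, -0.489, 0.001]
ft_force: [-2.4, 0.2, 5.9]
width: 23.8
grasp_force: 30.0
```

Resistance comes at TCP z≈178.7, exactly the height expected for the foot on the bore's floor. I ease the pressure and open the fingers.

Request:
servo_tool(plan=[[[1,0,0,0.012,0,0,0],[1,0,0,0,0,0,0],[0.2,0,0,0,0,0,0],[-0.2,0,0,0,0,0,0],[-0.2,0,0,0,0,0,0]]])

```text
t: 16.08
ee_pos: [560.4, -69.5, 178.3]
orientation: [-3.103, 0.489, -0.0]
ft_force: [0.9, -0.2, -0.2]
width: 40.5
grasp_force: 0.0
```

Request:
servo_tool(plan=[[[-0.2,0,0,0,0,0,0],[-0.2,0,0,0,0,0,0],[-0.2,0,0,0,0,0,0],[-0.2,0,0,0,0,0,0],[-0.2,0,0,0,0,0,0]]])

```text
t: 16.5
ee_pos: [560.3, -69.5, 178.3]
orientation: [-3.103, 0.489, 0.0]
ft_force: [-0.9, -0.7, -0.1]
width: 52.6
grasp_force: 0.0
```

Request:
servo_tool(plan=[[[-0.2,0,0,0.2,0,0,0],[-0.2,0,0,0.5,0,0,0],[-0.2,0,0,0.7,0,0,0],[-0.2,0,0,0.7,0,0,0],[-0.2,0,0,0.7,0,0,0]]])

```text
t: 16.92
ee_pos: [560.1, -69.5, 292.0]
orientation: [3.103, -0.489, -0.0]
ft_force: [1.9, -0.3, -0.2]
width: 52.6
grasp_force: 0.0
```

Request:
servo_tool(plan=[[[-0.2,0,0,0,0,0,0],[-0.2,0,0,0,0,0,0],[-0.2,0,0,0,0,0,0]]])

```text
t: 17.17
ee_pos: [559.9, -69.5, 290.3]
orientation: [-3.103, 0.489, 0.0]
ft_force: [-1.2, 0.8, -0.6]
width: 52.7
grasp_force: 0.0
```

```bash
python3 -c "
from g import *
a,o=snap('wrist','w6.png'); b=vision.get_image('scene'); print(o['t'],o['ee_pos'],o['ft_force'])
P=B+[0,0,65]; print(proj('wrist',P,o),'seated top expected')
b=cv2.resize(b[140:240,200:300],(384,384),interpolation=2)
cv2.imwrite('pics/w6s.png',np.hstack([a[:,60:460],b])[:,:,::-1])
"
```

```text
17.1667 [559.89475184 -69.47310077 290.28378063] [-1.20651563  0.76752668 -0.60194095]
[256.86276403 213.70688704] seated top expected
```

View pics/w6s.png

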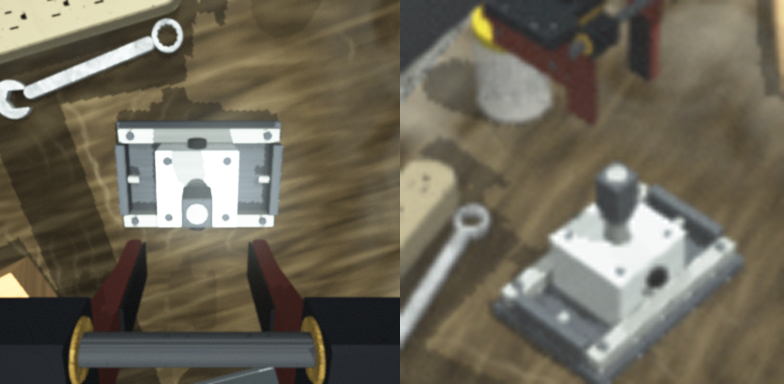

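The gauge stands upright in the bore. Its top disc is at px (257,213) and (257,214) was expected for fully seated, and the gripper is clear.

```bash
python3 -c "
from workcell import close_job
print(close_job())"
```

```text
the job is handed in; nothing more can be done
None
```

The slim gauge is fully home in the bore and released: I leaned it 16°, felt the wall at about 5 N, straightened it and guided it down, with wrist force peaking near 17 N; the job was handed in at about 17 s.

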